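Load the moisture-test samples into the colour-coded carrier

ROBOT

A 6-joint arm with a two-finger parallel gripper is mounted at the origin on the work surface. World frame = base frame: x ahead of the robot, y to its left, z up, the work surface at z = 0. Lengths are in m, angles in rad, forces in N, time in s.
With the tool pointing down it reaches from about 0.425 to 0.95 m from the base axis. Payload 3.5 kg.
Tool frame: the origin (TCP) lies at the centre of the arm's flange, where the gripper is bolted on; the fingertips stand 173 mm ahead of it and the grasp point (between the pads) lies 155 mm ahead of it; z points along the fingers, y is the line along which they close (so a half turn about z gives the same grasp; the last joint's range is limited). The gripper opens to 85 mm and grips with 20 to 120 N. Pads are 22 mm wide; open, the fingers measure 114 mm over their backs; the gripper's body (76 mm by 85 mm) begins 54 mm behind the grasp point. The pads swing forward as they close: fully open they stand 13 mm farther back than shut.
Start: joints at [-1.363, 0.286, 1.577, -0, 1.279, -0.15], TCP at [0.236, -0.632, 0.405] pointing down, gripper open.
Joint ranges: [-2.77, 2.77], [-0.9, 2.22], [0.21, 2.48], [-1.53, 4.67], [0.24, 2.81], [-2.84, 2.84]. Speed limits (rad/s): [2.79, 2.79, 3.14, 3.14, 3.14, 3.14].

INTERFACE

Orientations are given as a unit quaternion [w, x, y, z].
In Python, from workcell import ctrl, cams, job gives the robot as it stands.
- The arm moves only by the shell command python3 -m crank 'ROWS' [FORCE]. ROWS is JSON, a list that holds one entry, the list of rows, each a list of 5 numbers: the opening, from 0 (shut) to 1 (fully open), then the shift along the tool's x, y, z in m, then the turn about the tool's z in degrees. A call has 1 to 5 rows; each row is the pose to reach, as a shift and turn from the pose commanded when the call began, along the tool's axes at that moment; what a row does not reach only later rows make up. A row lasts 1/8 s, in which the tool goes at most 62.5 mm and 10.7 degrees, less where a joint would pass 70% of its speed; a pose out of reach is approached as far as the arm can. A call with a gripper value outside its range is refused whole. The fingers move at their own pace and stop on an object; FORCE is the grip in N (left out, the last holds). Time passes only in rows, so rows that repeat a pose let the fingers close. It gives the time, the measured TCP pose, the force, the opening and the grip force at its end, in the units of the state.
- ctrl.sense(): the state, without advancing time (a new reading comes with each control period).
- cams.get_image(name): name is "side" or "top"; returns the picture (400x640x3 uint8, red, green, blue); there is no depth.
- cams.camera_params(name): a dict with "K" (3x3 intrinsics, pixels), "k1" (the pictures are not rectified: a ray, as slopes to the right and down, at radius r is drawn at 1 + k1 r^2 times it, then the intrinsics apply), "R" (3x3) and "t" (3): a world point X has camera coordinates R X + t. Camera axes: x right, y down, z forward; pixel columns grow to the right and rows downward; lengths in m; the calibration is good to about 2 mm. A picture is of the moment at which its call begins. camera_params takes no time and is no camera call.
- job.hand_in(): hands the job in; it is judged then, once.
The state is a dict: "time_s": time; "q": joint angles; "qvel": joint speeds; "effort": joint torques, N m; "ee_pos": TCP position; "orientation": TCP orientation; "ft_force": force on the tool from outside, world axes, zero at the start; "torque": the same for the moment, N m; "width": finger opening in m; "grip_force": force on a finger pad.
Only numpy, scipy, OpenCV 4.12 (cv2) and the standard library are available. Lean on these libraries where they do the work, as an engineer would, in place of code of your own. Each camera call takes 0.05 s, during which the arm holds its last target. There are 200 camera calls.

TASK

Four clear sample jars with a white round sticker on the lid are to go to the moisture analyser: stand each one upright in the carrier tray, inside the holder that has the colour of its lid. Leave the two amber jars, which have red and blue lids too but no sticker, where they stand. Set the jars down, do not let go of them in mid-air, and tip none over.

Things in the scene. Friction and masses are not known exactly. Their poses are not given: they have to be found in the camera images.
- red_jar_center (a point): sample jar with red lid: an upright round jar, 36 mm in diameter over its full height of 72 mm (the lid is the top 16 mm), about 120 g, clear with white granules inside, a white round sticker 24 mm across on the red lid. This point is its centre, 36 mm above its underside; z is up along the jar. It stands on the table (z = 0) at the start, among other jars and small lab things no taller than 72 mm; the gap to its neighbours is 25 mm or more
- blue_jar_center (a point): sample jar with blue lid: an upright round jar, 36 mm in diameter over its full height of 72 mm (the lid is the top 16 mm), about 120 g, clear with white granules inside, a white round sticker 24 mm across on the blue lid. This point is its centre, 36 mm above its underside; z is up along the jar. It stands on the table (z = 0) at the start, among other jars and small lab things no taller than 72 mm; the gap to its neighbours is 25 mm or more
- green_jar_center (a point): sample jar with green lid: an upright round jar, 36 mm in diameter over its full height of 72 mm (the lid is the top 16 mm), about 120 g, clear with white granules inside, a white round sticker 24 mm across on the green lid. This point is its centre, 36 mm above its underside; z is up along the jar. It stands on the table (z = 0) at the start, among other jars and small lab things no taller than 72 mm; the gap to its neighbours is 25 mm or more
- yellow_jar_center (a point): sample jar with yellow lid: an upright round jar, 36 mm in diameter over its full height of 72 mm (the lid is the top 16 mm), about 120 g, clear with white granules inside, a white round sticker 24 mm across on the yellow lid. This point is its centre, 36 mm above its underside; z is up along the jar. It stands on the table (z = 0) at the start, among other jars and small lab things no taller than 72 mm; the gap to its neighbours is 25 mm or more
- red_holder: red holder: a round, low, open red cup, fixed in the grey carrier tray; outside diameter 64 mm, inside diameter 58 mm, wall 12 mm high, floor 3 mm thick. The origin is the centre of its underside, 4 mm above the table; a jar standing in it has its centre 39 mm above this origin. z is up. The four holders stand in a square 85 mm apart, in any order; the tray is 190 mm square with a rim 16 mm high
- blue_holder: blue holder: a round, low, open blue cup, fixed in the grey carrier tray; outside diameter 64 mm, inside diameter 58 mm, wall 12 mm high, floor 3 mm thick. The origin is the centre of its underside, 4 mm above the table; a jar standing in it has its centre 39 mm above this origin. z is up. The four holders stand in a square 85 mm apart, in any order; the tray is 190 mm square with a rim 16 mm high
- green_holder: green holder: a round, low, open green cup, fixed in the grey carrier tray; outside diameter 64 mm, inside diameter 58 mm, wall 12 mm high, floor 3 mm thick. The origin is the centre of its underside, 4 mm above the table; a jar standing in it has its centre 39 mm above this origin. z is up. The four holders stand in a square 85 mm apart, in any order; the tray is 190 mm square with a rim 16 mm high
- yellow_holder: yellow holder: a round, low, open yellow cup, fixed in the grey carrier tray; outside diameter 64 mm, inside diameter 58 mm, wall 12 mm high, floor 3 mm thick. The origin is the centre of its underside, 4 mm above the table; a jar standing in it has its centre 39 mm above this origin. z is up. The four holders stand in a square 85 mm apart, in any order; the tray is 190 mm square with a rim 16 mm high
- amber_red_center (a point): look-alike, to be left alone: amber glass jar with red lid and no sticker, otherwise the size and shape of the sample jars (36 mm diameter, 72 mm high). This point is its centre, 36 mm above its underside
- amber_blue_center (a point): look-alike, to be left alone: amber glass jar with blue lid and no sticker, otherwise the size and shape of the sample jars (36 mm diameter, 72 mm high). This point is its centre, 36 mm above its underside
There are look-alikes about, which are no part of the job. What is shaped like the part that bears amber_blue_center but turquoise is not meant.

How it is judged:
By the outcome, as a careful person would: the job done as asked, in the order asked, and still so for the second after the job is handed in, with the robot touching nothing.
It also fails if it takes over 99 s, if anything falls off the work surface, if the arm or the gripper's body presses on something with over 40 N, if the wrist force passes 120 N, or if a joint passes its speed limit or range.

## Working session

There is one attempt and no reset: what is moved stays moved. The work goes in short steps, Python scripts to look and compute and a shell command to move; the robot and the scene stay as the last step left them, time stands still between calls to the robot, and variables do not carry over. Pictures are saved under pics/ and viewed, at most 14 in all, crops included, and the job is handed in when it is done.

```bash
mkdir -p pics; ls
python3 - <<'E'
from workcell import ctrl,cams,job
import cv2
for n in("top","side"):
    cv2.imwrite(f"pics/{n}0.png",cams.get_image(n)[:,:,::-1])
    p=cams.camera_params(n);print(n,p)
s=ctrl.sense();print(s["time_s"],s["ee_pos"],s["orientation"],s["width"])
E
```

```text
pics
top {'K': array([[381.00843526,   0.        , 319.55542231],
       [  0.        , 381.00843526, 202.9680081 ],
       [  0.        ,   0.        ,   1.        ]]), 'k1': -0.026925273501075885, 'R': array([[ 2.45170275e-02, -9.99685074e-01,  5.35424278e-03],
       [-9.77418761e-01, -2.50947122e-02, -2.09816158e-01],
       [ 2.09884445e-01, -8.92688334e-05, -9.77726195e-01]]), 't': array([-0.02384936,  0.6025368 ,  0.69910364])}
side {'K': array([[451.8174417 ,   0.        , 317.02887148],
       [  0.        , 451.8174417 , 197.91909742],
       [  0.        ,   0.        ,   1.        ]]), 'k1': -0.018739214416271025, 'R': array([[ 0.99211708, -0.1244967 ,  0.01429208],
       [-0.05581213, -0.5410966 , -0.83910636],
       [ 0.11219937,  0.83169408, -0.5437796 ]]), 't': array([-0.56780916,  0.10406216,  0.92734529])}
0.1 [ 0.23637007 -0.63201739  0.40345835] [-1.07899968e-03  9.84036370e-01  1.77964199e-01 -4.21514292e-05] 0.08525942362594437
```

View pics/top0.png

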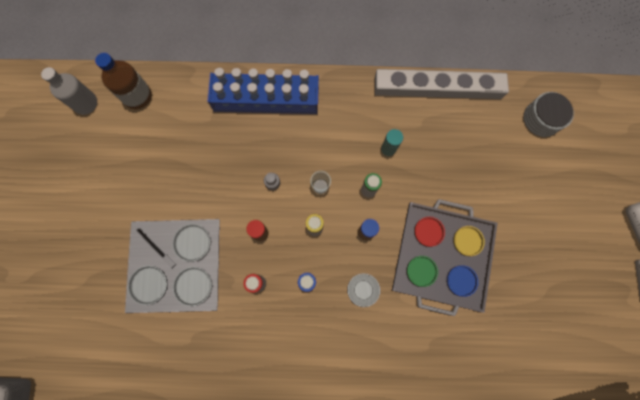

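View pics/side0.png

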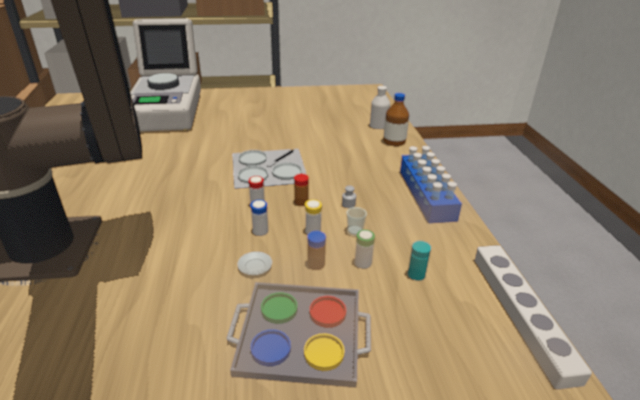

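The top view shows stickered lids: green (373,181), yellow (314,223), red (253,284) and blue (307,282). The amber look-alikes are at (256,230) and (370,228). The holders are red (429,232), yellow (469,241), green (422,272) and blue (462,281). The side view confirms this. I'll enlarge the area for exact pixels.

Run:
```python
import cv2
i=cv2.imread("pics/top0.png")[165:315,235:395]
cv2.imwrite("pics/c1.png",cv2.resize(i,None,fx=4,fy=4,interpolation=cv2.INTER_CUBIC))
i=cv2.imread("pics/top0.png")[195:320,385:505]
cv2.imwrite("pics/c2.png",cv2.resize(i,None,fx=4,fy=4,interpolation=cv2.INTER_CUBIC))
```

```text
(no output)
```

View pics/c1.png

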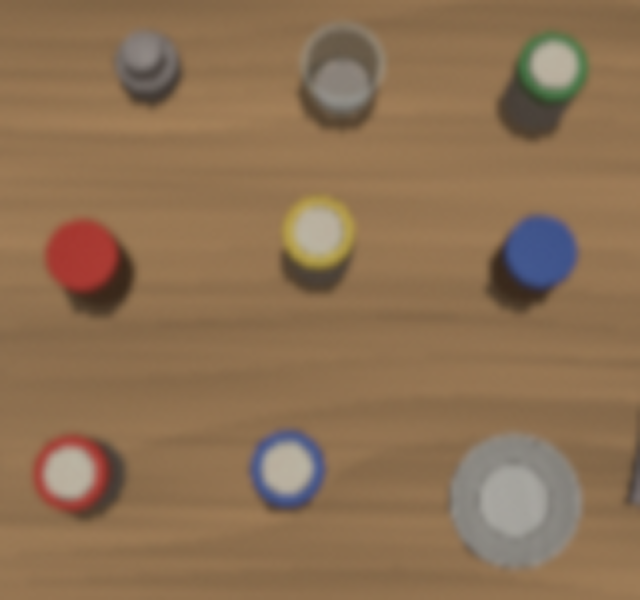

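View pics/c2.png

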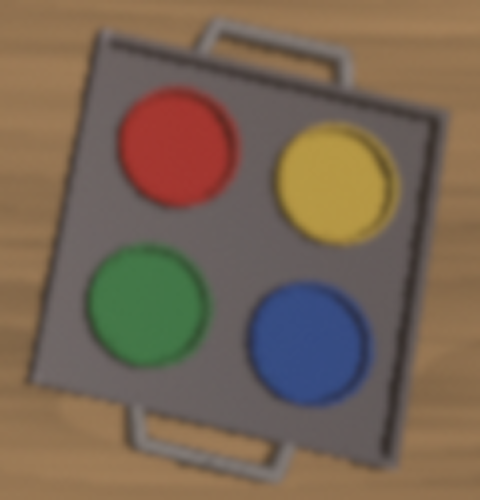

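```bash
cat > h.py <<'E'
import numpy as np, cv2
from workcell import ctrl,cams
from scipy.spatial.transform import Rotation as Ro
def pos(name,uv,z):
    p=cams.camera_params(name);K,R,t=p["K"],p["R"],p["t"]
    m=cv2.undistortPoints(np.array([[uv]],float),K,np.array([p["k1"],0,0,0]))[0,0]
    d=R.T@np.r_[m,1];c=-R.T@t
    return c+d*(z-c[2])/d[2]
def tool():
    s=ctrl.sense();w,x,y,zz=s["orientation"];R=Ro.from_quat([x,y,zz,w]).as_matrix()
    return np.array(s["ee_pos"]),R
def go(x,y,z):  # shift for grasp point to reach x,y,z in tool axes, tool down
    p,R=tool();return np.round(1000*R.T@(np.array([x,y,z+.155])-p),1)
E
python3 - <<'E'
from h import *
J=dict(green=(553,67),yellow=(319,232),red=(71,473),blue=(288,469),ared=(83,256),ablue=(541,252),glass=(343,65),dish=(515,500))
H=dict(red=(178,147),yellow=(337,184),green=(149,305),blue=(309,344))
f=lambda c,o:(o[0]+(c[0]+.5)/4-.5,o[1]+(c[1]+.5)/4-.5)
for k,v in J.items():
    q=pos("top",f(v,(235,165)),.072);print(k,q.round(4),np.hypot(*q[:2]).round(3))
h={k:pos("top",f(v,(385,195)),.016) for k,v in H.items()}
for k,q in h.items():print("H",k,q.round(4),np.hypot(*q[:2]).round(3))
print([np.linalg.norm(h[a]-h[b]).round(4) for a,b in("ry","rg","gb","yb") for a,b in [({'r':'red','y':'yellow','g':'green','b':'blue'}[a],{'r':'red','y':'yellow','g':'green','b':'blue'}[b])]])
p,R=tool();print(p,R.round(3))
E
```

```text
green [ 0.6483 -0.1147  0.072 ] 0.658
yellow [5.616e-01 5.000e-04 7.200e-02] 0.562
red [0.4429 0.1149 0.072 ] 0.458
blue [0.4474 0.0121 0.072 ] 0.448
ared [0.5468 0.1153 0.072 ] 0.559
ablue [ 0.5544 -0.1084  0.072 ] 0.565
glass [ 0.6466 -0.0093  0.072 ] 0.647
dish [ 0.4356 -0.0958  0.072 ] 0.446
H red [ 0.558  -0.2409  0.016 ] 0.608
H yellow [ 0.5404 -0.3243  0.016 ] 0.63
H green [ 0.4755 -0.2231  0.016 ] 0.525
H blue [ 0.4575 -0.3053  0.016 ] 0.55
[np.float64(0.0852), np.float64(0.0844), np.float64(0.0841), np.float64(0.0851)]
[ 0.23637007 -0.63201739  0.40345835] [[ 0.937  0.35  -0.   ]
 [ 0.35  -0.937  0.002]
 [ 0.    -0.002 -1.   ]]
```

Run:
```python
from h import *
p,R=tool()
pts=[("g",(.6483,-.1147,.13)),("G",(.4755,-.2231,.13)),("y",(.5616,.0005,.13)),("Y",(.5404,-.3243,.13)),("b",(.4474,.0121,.13)),("B",(.4575,-.3053,.13)),("r",(.4429,.1149,.13)),("R",(.558,-.2409,.13))]
print("start",go(*pts[0][1]))
R=Ro.from_euler("z",np.arctan2(R[1,0],R[0,0])).as_matrix()@np.diag([1,-1,-1])
for (a,q),(b,w) in zip(pts,pts[1:]): print(a,b,(1000*R.T@(np.array(w)-q)).round(1))
```

```text
start [ 567.  -340.   119.4]
g G [-199.8   41.     0. ]
G y [ 159.  -179.3    0. ]
y Y [-133.6  296.8    0. ]
Y b [  30.7 -347.7    0. ]
b B [-101.7  300.8    0. ]
B r [ 133.5 -398.7    0. ]
r R [-16.8 373.6   0. ]
```

```bash
python3 -m crank '[[[0.8,0.25,-0.15,0,0],[0.8,0.25,-0.15,0,0],[0.8,0.25,-0.15,0,0],[0.8,0.25,-0.15,0,0],[0.8,0.25,-0.15,0,0]]]' 50; python3 -m crank '[[[0.8,0.25,-0.15,0,0],[0.8,0.25,-0.15,0,0],[0.8,0.25,-0.15,0,0],[0.8,0.25,-0.15,0,0],[0.8,0.25,-0.15,0,0]]]'; python3 -c "
from h import *
print(tool()[1].round(3),go(.6483,-.1147,.13))"
```

```text
time_s: 0.72
ee_pos: [0.4193, -0.4017, 0.4042]
orientation: [-0.001, 0.984, 0.179, -0.0]
ft_force: [0.1, -1.0, 0.3]
width: 0.0685
grip_force: 0.0
time_s: 1.35
ee_pos: [0.6008, -0.1736, 0.4041]
orientation: [-0.0, 0.984, 0.179, -0.0]
ft_force: [-0.3, -0.2, 0.8]
width: 0.0682
grip_force: 0.0
[[ 0.936  0.352 -0.001]
 [ 0.352 -0.936  0.001]
 [-0.    -0.001 -1.   ]] [ 65.2 -38.3 119.1]
```

```bash
python3 -m crank '[[[0.8,0.066,-0.039,0.08,0],[0.8,0.066,-0.039,0.1,0],[0.8,0.066,-0.039,0.12,0],[0.8,0.066,-0.039,0.12,0],[0.8,0.066,-0.039,0.12,0]]]'; python3 -c "
from h import *
print(go(.6483,-.1147,.044))
for n in('top','side'): cv2.imwrite('pics/'+n+'1.png',cams.get_image(n)[:,:,::-1])
a=cv2.imread('pics/top1.png')[120:270,280:480];b=cv2.imread('pics/side1.png')[150:300,290:490]
cv2.imwrite('pics/m1.png',cv2.resize(np.hstack([a,b]),None,fx=2,fy=2))"
```

```text
time_s: 1.98
ee_pos: [0.6482, -0.1178, 0.2871]
orientation: [0.001, 0.984, 0.177, 0.001]
ft_force: [0.9, -0.3, 0.8]
width: 0.0678
grip_force: 0.0
[ 1.  -3.1 88.1]
```

View pics/m1.png

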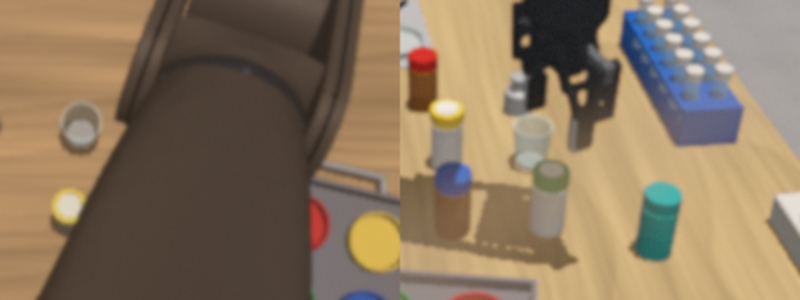

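The side view shows the fingers above and behind the green jar's lid, with tips near full-frame (356,204) and (379,222) and the lid at about (366,237). I'll check this against the projection.

Run:
```python
from h import *
p,R=tool()
q=cams.camera_params("side")
def pr(X): return cv2.projectPoints(np.array([X]),cv2.Rodrigues(q["R"])[0],q["t"],q["K"],np.array([q["k1"],0,0,0,0.]))[0][0,0].round(0)
for s in(-.034,.034): print(pr(p+R@[0,s,.163]))
print(pr((.6483,-.1147,.072)))
J=[pos("side",u,.072) for u in((365.5,234.5),(313,204.5))];print(J)
```

```text
[357. 203.]
[377. 222.]
[364. 234.]
[array([ 0.65029013, -0.11585513,  0.072     ]), array([ 0.56239249, -0.00288834,  0.072     ])]
```

The projections match. I'll descend, grip and lift.

```bash
python3 -m crank '[[[0.8,0.001,-0.002,0.03,0],[0.8,0.001,-0.002,0.06,0],[0.8,0.001,-0.002,0.087,0],[0.8,0.001,-0.002,0.087,0],[0.1,0.001,-0.002,0.087,0]]]'; python3 -m crank '[[[0.1,0,0,0,0],[0.1,0,0,0,0],[0.1,0,0,0,0],[0.1,0,0,0,0],[0.1,0,0,0,0]]]'; python3 -m crank '[[[0.1,0,0,-0.03,0],[0.1,0,0,-0.07,0],[0.1,0,0,-0.1,0],[0.1,0,0,-0.1,0],[0.1,0,0,-0.1,0]]]';python3 -c "
from h import *
print(go(.4755,-.2231,.15))"
```

```text
time_s: 2.7
ee_pos: [0.6489, -0.1149, 0.2001]
orientation: [0.001, 0.984, 0.178, 0.002]
ft_force: [-0.0, 0.3, 0.4]
width: 0.052
grip_force: 0.0
time_s: 3.32
ee_pos: [0.6492, -0.1147, 0.2005]
orientation: [0.001, 0.984, 0.178, 0.002]
ft_force: [-0.9, -0.6, 6.3]
width: 0.0352
grip_force: 50.2
time_s: 3.95
ee_pos: [0.6474, -0.114, 0.2959]
orientation: [-0.001, 0.984, 0.178, -0.001]
ft_force: [-0.8, 0.7, -2.0]
width: 0.0348
grip_force: 50.1
[-199.3   42.    -8.8]
```

```bash
python3 -m crank '[[[0.1,-0.05,0.01,0,0],[0.1,-0.1,0.02,0,0],[0.1,-0.15,0.03,0,0],[0.1,-0.199,0.041,0,0],[0.1,-0.199,0.041,0,0]]]'; python3 -m crank '[[[0.1,0,0,0.0,0],[0.1,0,0,0.03,0],[0.1,0,0,0.06,0],[0.1,0,0,0.075,0],[0.1,0,0,0.075,0]]]';python3 -c "
from h import *
print(go(.4755,-.2231,.052))"
```

```text
time_s: 4.58
ee_pos: [0.4732, -0.2231, 0.2949]
orientation: [-0.002, 0.984, 0.176, -0.002]
ft_force: [0.6, -0.1, -1.8]
width: 0.035
grip_force: 50.2
time_s: 5.2
ee_pos: [0.4762, -0.2216, 0.2213]
orientation: [-0.001, 0.984, 0.178, -0.001]
ft_force: [0.7, 0.5, -1.2]
width: 0.0353
grip_force: 50.2
[-1.1  1.2 14.3]
```

```bash
python3 -m crank '[[[0.1,-0.001,0.001,0.008,0],[0.1,-0.001,0.001,0.012,0],[0.1,-0.001,0.001,0.014,0],[0.1,-0.001,0.001,0.0145,0],[0.1,-0.001,0.001,0.0145,0]]]'
```

```text
time_s: 5.82
ee_pos: [0.4755, -0.2237, 0.2085]
orientation: [0.0, 0.984, 0.178, 0.0]
ft_force: [0.5, 1.1, -0.9]
width: 0.035
grip_force: 50.2
```

```bash
python3 -m crank '[[[0.1,0,0,0.001,0],[0.1,0,0,0.0015,0],[0.1,0,0,0.0015,0]]]'
```

```text
time_s: 6.2
ee_pos: [0.4757, -0.2238, 0.2075]
orientation: [0.0, 0.984, 0.178, 0.0]
ft_force: [-2.1, 0.9, 3.6]
width: 0.0348
grip_force: 50.7
```

Contact. I'll release, lift, and look.

```bash
python3 -m crank '[[[0.7,0,0,0,0],[0.7,0,0,0,0],[0.7,0,0,0,0],[0.7,0,0,0,0],[0.7,0,0,0,0]]]'; python3 -m crank '[[[0.7,0,0,-0.03,0],[0.7,0,0,-0.06,0],[0.7,0,0,-0.1,0],[0.7,0,0,-0.1,0],[0.7,0,0,-0.1,0]]]';python3 -c "
from h import *
print(go(.5616,.0005,.15))
cv2.imwrite('pics/side2.png',cams.get_image('side')[:,:,::-1])"
```

```text
time_s: 6.82
ee_pos: [0.4755, -0.2236, 0.2067]
orientation: [-0.0, 0.984, 0.178, -0.0]
ft_force: [-0.5, -0.5, 0.8]
width: 0.0599
grip_force: 0.0
time_s: 7.45
ee_pos: [0.4752, -0.2234, 0.3062]
orientation: [-0.0, 0.984, 0.178, -0.0]
ft_force: [0.5, 0.9, 0.2]
width: 0.0596
grip_force: 0.0
[ 159.4 -179.5    1.2]
```

View pics/side2.png

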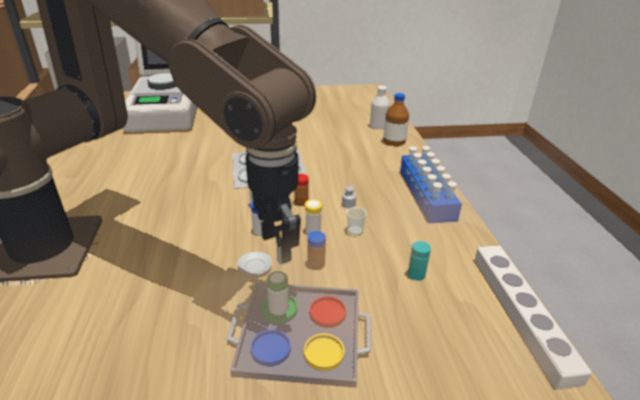

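The green jar stands in the green holder at about (279,295). Next is yellow.

```bash
python3 -m crank '[[[0.75,0.159,-0.179,0,0],[0.75,0.159,-0.179,0,0],[0.75,0.159,-0.179,0,0],[0.75,0.159,-0.179,0,0],[0.75,0.159,-0.179,0,0]]]'; python3 -m crank '[[[0.75,0,0,0.0,0],[0.75,0,0,0.03,0],[0.75,0,0,0.05,0],[0.75,0,0,0.05,0]]]';python3 -c "
from h import *
print(go(.5616,.0,.0455))"
```

```text
time_s: 8.12
ee_pos: [0.5618, 0.0029, 0.3047]
orientation: [-0.001, 0.984, 0.18, -0.002]
ft_force: [-0.2, -0.6, -0.5]
width: 0.0641
grip_force: 0.0
time_s: 8.62
ee_pos: [0.5604, -0.0016, 0.2542]
orientation: [-0.001, 0.984, 0.177, -0.003]
ft_force: [-0.5, 0.1, 1.0]
width: 0.0639
grip_force: 0.0
[ 1.9 -0.9 53.7]
```

```bash
python3 -m crank '[[[0.75,0.001,-0.001,0.03,0],[0.75,0.001,-0.001,0.053,0],[0.75,0.001,-0.001,0.053,0],[0.75,0.001,-0.001,0.053,0],[0.1,0.001,-0.001,0.053,0]]]'; python3 -m crank '[[[0.1,0,0,0,0],[0.1,0,0,0,0],[0.1,0,0,0,0],[0.1,0,0,0,0],[0.1,0,0,0,0]]]'; python3 -m crank '[[[0.1,0,0,-0.03,0],[0.1,0,0,-0.07,0],[0.1,0,0,-0.11,0],[0.1,0,0,-0.11,0],[0.1,0,0,-0.11,0]]]';python3 -c "
from h import *
print(go(.5404,-.3243,.155))"
```

```text
time_s: 9.25
ee_pos: [0.563, 0.0006, 0.2054]
orientation: [0.001, 0.984, 0.178, 0.001]
ft_force: [-1.1, -0.4, 0.3]
width: 0.0473
grip_force: 0.0
time_s: 9.88
ee_pos: [0.563, 0.0009, 0.2053]
orientation: [0.001, 0.984, 0.178, 0.001]
ft_force: [-0.7, -0.9, 6.3]
width: 0.035
grip_force: 50.0
time_s: 10.5
ee_pos: [0.5617, 0.0012, 0.3123]
orientation: [-0.0, 0.984, 0.178, -0.001]
ft_force: [0.2, -0.4, -2.0]
width: 0.0346
grip_force: 50.0
[-133.9  297.4    2.2]
```

```bash
python3 -m crank '[[[0.1,-0.022,0.05,0,0],[0.1,-0.045,0.1,0,0],[0.1,-0.067,0.15,0,0],[0.1,-0.09,0.2,0,0],[0.1,-0.112,0.25,0,0]]]'; python3 -m crank '[[[0.1,-0.022,0.047,0,0],[0.1,-0.022,0.047,0.0,0],[0.1,-0.022,0.047,0.03,0],[0.1,-0.022,0.047,0.07,0],[0.1,-0.022,0.047,0.07,0]]]';python3 -m crank '[[[0.1,0,0,0.005,0],[0.1,0,0,0.01,0],[0.1,0,0,0.01,0]]]';python3 -c "
from h import *
print(go(.5404,-.3243,.0573))"
```

```text
time_s: 11.12
ee_pos: [0.5439, -0.2737, 0.3107]
orientation: [-0.002, 0.984, 0.178, -0.002]
ft_force: [0.6, -0.8, -1.1]
width: 0.0351
grip_force: 50.2
time_s: 11.75
ee_pos: [0.539, -0.3216, 0.2376]
orientation: [-0.005, 0.984, 0.178, -0.004]
ft_force: [-1.2, 0.2, -1.1]
width: 0.0352
grip_force: 50.3
time_s: 12.12
ee_pos: [0.541, -0.3242, 0.2345]
orientation: [0.0, 0.984, 0.178, 0.0]
ft_force: [-0.1, -0.4, -1.6]
width: 0.0349
grip_force: 50.3
[-0.6 -0.1 22.2]
```

```bash
python3 -m crank '[[[0.1,0,0,0.01,0],[0.1,0,0,0.018,0],[0.1,0,0,0.021,0],[0.1,0,0,0.022,0],[0.1,0,0,0.022,0]]]'; python3 -m crank '[[[0.1,0,0,0,0]]]'
```

```text
time_s: 12.75
ee_pos: [0.5409, -0.3242, 0.2123]
orientation: [-0.0, 0.984, 0.178, -0.0]
ft_force: [-2.6, 0.5, 3.7]
width: 0.035
grip_force: 50.9
time_s: 12.88
ee_pos: [0.5409, -0.3242, 0.2123]
orientation: [0.0, 0.984, 0.178, 0.0]
ft_force: [-2.2, 1.9, 4.9]
width: 0.0352
grip_force: 50.9
```

```bash
python3 -m crank '[[[0.7,0,0,0,0],[0.7,0,0,0,0],[0.7,0,0,0,0],[0.7,0,0,0,0],[0.7,0,0,0,0]]]'; python3 -m crank '[[[0.7,0,0,-0.03,0],[0.7,0,0,-0.06,0],[0.7,0,0,-0.1,0],[0.7,0.004,-0.05,-0.1,0],[0.7,0.009,-0.1,-0.1,0]]]';python3 -m crank '[[[0.75,0.02,-0.24,0,0],[0.75,0.02,-0.24,0,0],[0.75,0.02,-0.24,0,0],[0.75,0.02,-0.24,0,0],[0.75,0.02,-0.24,0,0]]]';python3 -c "
from h import *
print(go(.4474,.0121,.0455))"
```

```text
time_s: 13.5
ee_pos: [0.5408, -0.3241, 0.2117]
orientation: [0.0, 0.984, 0.178, 0.0]
ft_force: [0.5, -0.2, 0.0]
width: 0.0597
grip_force: 0.0
time_s: 14.12
ee_pos: [0.5139, -0.2267, 0.3127]
orientation: [0.001, 0.984, 0.177, 0.001]
ft_force: [-0.7, 0.1, 1.1]
width: 0.0595
grip_force: 0.0
time_s: 14.75
ee_pos: [0.4475, 0.0073, 0.3115]
orientation: [-0.0, 0.984, 0.18, -0.0]
ft_force: [0.4, -1.0, 0.0]
width: 0.0643
grip_force: 0.0
[  1.6  -4.5 111. ]
```

```bash
python3 -m crank '[[[0.75,0.001,-0.007,0.0,0],[0.75,0.001,-0.007,0.03,0],[0.75,0.001,-0.007,0.06,0],[0.75,0.001,-0.007,0.06,0]]]';python3 -c "
from h import *
print(go(.4474,.0121,.0455))
for n in('top','side'): cv2.imwrite('pics/'+n+'3.png',cams.get_image(n)[:,:,::-1])
a=cv2.imread('pics/top3.png')[170:340,235:505];b=cv2.imread('pics/side3.png')[170:390,200:400]
cv2.imwrite('pics/m3.png',np.hstack([cv2.resize(a,(400,252)),cv2.resize(b,(400,440))[:252]]) if 0 else cv2.resize(cv2.imread('pics/side3.png')[140:390,200:400],(480,600)))"
```

```text
time_s: 15.25
ee_pos: [0.4467, 0.0107, 0.2496]
orientation: [-0.001, 0.984, 0.177, -0.003]
ft_force: [0.7, -0.7, 0.2]
width: 0.0641
grip_force: 0.0
[ 1.4 -1.  49.1]
```

View pics/m3.png

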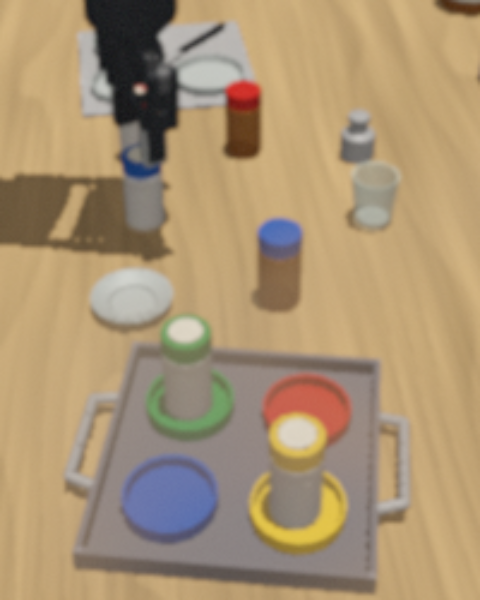

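Both placed jars stand in their holders: green at crop (188,400) and yellow (297,505). The gripper straddles the blue lid at (142,160). I'll grasp blue.

```bash
python3 -m crank '[[[0.75,0.001,0,0.03,0],[0.75,0.001,0,0.048,0],[0.75,0.001,0,0.048,0],[0.75,0.001,0,0.048,0],[0.1,0.001,0,0.048,0]]]'; python3 -m crank '[[[0.1,0,0,0,0],[0.1,0,0,0,0],[0.1,0,0,0,0],[0.1,0,0,0,0],[0.1,0,0,0,0]]]'; python3 -m crank '[[[0.1,0,0,-0.03,0],[0.1,0,0,-0.07,0],[0.1,0,0,-0.13,0],[0.1,0,0,-0.13,0],[0.1,0,0,-0.13,0]]]';python3 -c "
from h import *
print(go(.4575,-.3053,.155))"
```

```text
time_s: 15.98
ee_pos: [0.449, 0.0116, 0.2052]
orientation: [0.001, 0.984, 0.178, 0.001]
ft_force: [-0.2, 0.1, 0.4]
width: 0.0474
grip_force: 0.0
time_s: 16.6
ee_pos: [0.4491, 0.0116, 0.205]
orientation: [0.0, 0.984, 0.178, 0.001]
ft_force: [-1.8, -0.1, 6.3]
width: 0.0348
grip_force: 50.0
time_s: 17.23
ee_pos: [0.4478, 0.0119, 0.3329]
orientation: [-0.0, 0.984, 0.178, -0.001]
ft_force: [-0.7, 0.1, -1.0]
width: 0.0354
grip_force: 50.2
[-102.   300.5   22.8]
```

```bash
python3 -m crank '[[[0.1,-0.018,0.053,0,0],[0.1,-0.036,0.107,0,0],[0.1,-0.054,0.16,0,0],[0.1,-0.07,0.21,0,0],[0.1,-0.085,0.25,0,0]]]'; python3 -m crank '[[[0.1,-0.017,0.05,0,0],[0.1,-0.017,0.05,0.0,0],[0.1,-0.017,0.05,0.04,0],[0.1,-0.017,0.05,0.09,0],[0.1,-0.017,0.05,0.1,0]]]';python3 -m crank '[[[0.1,0,0,0,0],[0.1,0,0,0,0],[0.1,0,0,0,0]]]';python3 -c "
from h import *
print(go(.4575,-.3053,.057))"
```

```text
time_s: 17.85
ee_pos: [0.4554, -0.2538, 0.3307]
orientation: [-0.002, 0.984, 0.177, -0.002]
ft_force: [0.2, -0.2, -2.1]
width: 0.0351
grip_force: 50.5
time_s: 18.48
ee_pos: [0.4558, -0.3022, 0.2279]
orientation: [-0.005, 0.984, 0.178, -0.004]
ft_force: [0.3, 0.8, -0.6]
width: 0.035
grip_force: 50.6
time_s: 18.85
ee_pos: [0.4585, -0.3054, 0.2358]
orientation: [0.002, 0.984, 0.178, 0.001]
ft_force: [0.4, 0.4, -0.8]
width: 0.0353
grip_force: 50.6
[-0.9 -0.6 23.8]
```

```bash
python3 -m crank '[[[0.1,0,0,0.01,0],[0.1,0,0,0.018,0],[0.1,0,0,0.021,0],[0.1,0,0,0.0225,0],[0.1,0,0,0.023,0]]]'; python3 -m crank '[[[0.1,0,0,0,0]]]'
```

```text
time_s: 19.48
ee_pos: [0.4579, -0.305, 0.212]
orientation: [-0.001, 0.984, 0.178, -0.001]
ft_force: [-4.2, 3.9, 11.1]
width: 0.0352
grip_force: 51.6
time_s: 19.6
ee_pos: [0.4579, -0.3049, 0.212]
orientation: [-0.001, 0.984, 0.178, -0.001]
ft_force: [-5.0, 3.4, 9.0]
width: 0.0347
grip_force: 51.6
```

Contact. Release, then on to red (133,-399).

```bash
python3 -m crank '[[[0.7,0,0,0,0],[0.7,0,0,0,0],[0.7,0,0,0,0],[0.7,0,0,0,0],[0.7,0,0,0,0]]]'; python3 -m crank '[[[0.7,0,0,-0.03,0],[0.7,0,0,-0.06,0],[0.7,0,0,-0.11,0],[0.7,0.016,-0.05,-0.11,0],[0.7,0.033,-0.1,-0.11,0]]]';python3 -m crank '[[[0.75,0.1,-0.29,0,0],[0.75,0.1,-0.29,0,0],[0.75,0.1,-0.29,0,0],[0.75,0.1,-0.29,0,0],[0.75,0.1,-0.29,0,0]]]';python3 -m crank '[[[0.75,0.001,-0.009,0.0,0],[0.75,0.001,-0.009,0.03,0],[0.75,0.001,-0.009,0.06,0],[0.75,0.001,-0.009,0.06,0]]]';python3 -c "
from h import *
print(go(.4429,.1149,.0455))
cv2.imwrite('pics/m4.png',cv2.resize(cams.get_image('side')[140:390,200:400,::-1],(480,600)))"
```

```text
time_s: 20.23
ee_pos: [0.4578, -0.305, 0.2106]
orientation: [-0.0, 0.984, 0.178, -0.0]
ft_force: [-0.1, -0.5, -0.8]
width: 0.06
grip_force: 0.0
time_s: 20.85
ee_pos: [0.4536, -0.1991, 0.3218]
orientation: [0.001, 0.984, 0.177, 0.001]
ft_force: [0.1, 0.6, -0.1]
width: 0.0599
grip_force: 0.0
time_s: 21.48
ee_pos: [0.4453, 0.109, 0.3211]
orientation: [0.0, 0.984, 0.178, 0.001]
ft_force: [0.1, -0.5, 0.6]
width: 0.0639
grip_force: 0.0
time_s: 21.98
ee_pos: [0.4425, 0.115, 0.2584]
orientation: [-0.0, 0.984, 0.177, -0.003]
ft_force: [-0.3, 0.6, -0.4]
width: 0.0639
grip_force: 0.0
[ 0.7  0.3 57.9]
```

View pics/m4.png

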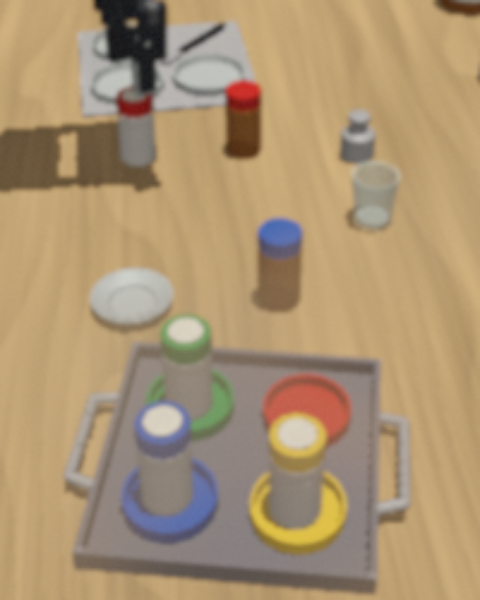

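The blue jar now stands in the blue holder at crop (168,500), and the gripper is over the stickered red jar at (136,105).

```bash
python3 -m crank '[[[0.75,0,0,0.03,0],[0.75,0,0,0.056,0],[0.75,0,0,0.056,0],[0.75,0,0,0.056,0],[0.1,0,0,0.056,0]]]'; python3 -m crank '[[[0.1,0,0,0,0],[0.1,0,0,0,0],[0.1,0,0,0,0],[0.1,0,0,0,0],[0.1,0,0,0,0]]]'; python3 -m crank '[[[0.1,0,0,-0.03,0],[0.1,0,0,-0.07,0],[0.1,0,0,-0.13,0],[0.1,0,0,-0.13,0],[0.1,0,0,-0.13,0]]]';python3 -c "
from h import *
print(go(.558,-.2409,.155))"
```

```text
time_s: 22.65
ee_pos: [0.4445, 0.1156, 0.2065]
orientation: [0.0, 0.984, 0.178, 0.002]
ft_force: [0.4, 0.1, -0.2]
width: 0.047
grip_force: 0.0
time_s: 23.28
ee_pos: [0.4445, 0.1157, 0.2062]
orientation: [0.0, 0.984, 0.178, 0.001]
ft_force: [-0.4, -0.9, 6.1]
width: 0.0348
grip_force: 49.7
time_s: 23.9
ee_pos: [0.4431, 0.1157, 0.3342]
orientation: [-0.0, 0.984, 0.178, -0.0]
ft_force: [-0.8, -0.1, -1.5]
width: 0.0351
grip_force: 50.1
[-17.3 374.3  24.1]
```

Place at z = 0.213.

```bash
python3 -m crank '[[[0.1,-0.003,0.06,0,0],[0.1,-0.006,0.12,0,0],[0.1,-0.009,0.18,0,0],[0.1,-0.011,0.24,0,0],[0.1,-0.013,0.29,0,0]]]'; python3 -m crank '[[[0.1,-0.004,0.06,0,0],[0.1,-0.004,0.084,0.0,0],[0.1,-0.004,0.084,0.03,0],[0.1,-0.004,0.084,0.07,0],[0.1,-0.004,0.084,0.1,0]]]';python3 -m crank '[[[0.1,0,0,0,0],[0.1,0,0,0,0],[0.1,0,0,0,0]]]';python3 -c "
from h import *
print(go(.558,-.2409,.058))"
```

```text
time_s: 24.52
ee_pos: [0.5327, -0.1625, 0.3317]
orientation: [-0.002, 0.984, 0.177, -0.002]
ft_force: [-0.3, 0.1, -0.9]
width: 0.0351
grip_force: 50.3
time_s: 25.15
ee_pos: [0.5571, -0.2398, 0.2296]
orientation: [-0.003, 0.984, 0.178, -0.003]
ft_force: [-0.5, 0.2, -1.8]
width: 0.0348
grip_force: 50.4
time_s: 25.52
ee_pos: [0.5592, -0.2408, 0.2364]
orientation: [0.001, 0.984, 0.178, 0.001]
ft_force: [0.2, 0.4, -0.6]
width: 0.035
grip_force: 50.3
[-1.2 -0.4 23.4]
```

```bash
python3 -m crank '[[[0.1,-0.001,0,0.01,0],[0.1,-0.001,0,0.018,0],[0.1,-0.001,0,0.021,0],[0.1,-0.001,0,0.022,0],[0.1,-0.001,0,0.0225,0]]]'; python3 -m crank '[[[0.1,0,0,0,0]]]'
```

```text
time_s: 26.15
ee_pos: [0.5579, -0.241, 0.2133]
orientation: [-0.0, 0.984, 0.178, -0.0]
ft_force: [-2.8, 1.5, 7.2]
width: 0.0348
grip_force: 51.0
time_s: 26.28
ee_pos: [0.5579, -0.241, 0.2133]
orientation: [-0.0, 0.984, 0.178, -0.0]
ft_force: [-2.8, 1.3, 5.5]
width: 0.035
grip_force: 51.0
```

```bash
python3 -m crank '[[[0.7,0,0,0,0],[0.7,0,0,0,0],[0.7,0,0,0,0],[0.7,0,0,0,0],[0.7,0,0,0,0]]]'; python3 -m crank '[[[0.7,0,0,-0.03,0],[0.7,0,0,-0.06,0],[0.7,0,0,-0.11,0],[0.7,0,0,-0.15,0],[0.7,0,0,-0.2,0]]]';python3 -m crank '[[[0.7,0.05,-0.15,0,0],[0.7,0.05,-0.15,0,0],[0.7,0.05,-0.15,0,0],[0.7,0.05,-0.15,0,0]]]';python3 -c "
from h import *
cv2.imwrite('pics/m5.png',cams.get_image('side')[:,:,::-1])"
```

```text
time_s: 26.9
ee_pos: [0.5577, -0.2409, 0.2121]
orientation: [-0.0, 0.984, 0.178, -0.0]
ft_force: [0.5, 0.4, -0.1]
width: 0.0596
grip_force: 0.0
time_s: 27.52
ee_pos: [0.5574, -0.2407, 0.4128]
orientation: [-0.001, 0.984, 0.178, -0.001]
ft_force: [0.4, -0.2, -0.8]
width: 0.0601
grip_force: 0.0
time_s: 28.02
ee_pos: [0.5518, -0.0807, 0.4124]
orientation: [-0.0, 0.984, 0.18, 0.0]
ft_force: [-0.3, -0.9, -0.4]
width: 0.0597
grip_force: 0.0
```

View pics/m5.png

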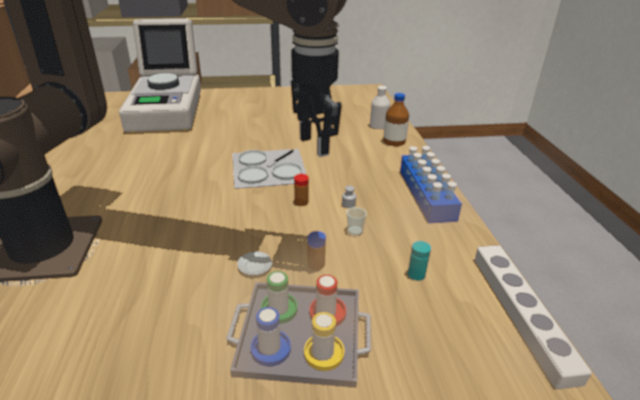

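All four jars stand upright in the matching holders: green (279,295), red (327,297), blue (269,335) and yellow (323,338). The amber jars are still at (301,190) and (316,250), and the arm is clear.

```bash
python3 -c "
from workcell import job
print(job.hand_in())"
```

```text
the job is handed in; nothing more can be done
None
```

All four stickered jars stand upright in the holders matching their lids, the two amber jars were left where they stood, and I handed the job in at about 28 s of the 99 s allowed.

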